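# Load the sample screen through the seed cleaner's spring flap

## Task

Take the perforated sample screen by its upright grip and slide it, nose first, along the sill and through the spring flap of the bench seed cleaner, so that the plate holds the flap open as it passes. Keep sliding until you feel the nose bear against the set screw of the back stop and hold a light push there for a moment (5 to 15 N), never forcing or jamming it anywhere harder than 20 N; then let go and back off, leaving the screen home against the stop and the flap shut behind it. Leave everything else on the bench alone.

Things in the scene. Friction and masses are not known exactly. Their poses are not given: they have to be found in the camera images.
- screen_grip (a point): Middle of the upright grip of the sample screen, a loose rigid part of about 160 g lying flat. The grip is a steel fin 30 mm long, 10 mm thick, 45 mm tall, pinched across its thickness from above; this point is 30 mm above the screen's underside. x points from the grip along a flat bar (12 mm wide, 8 mm high) to the perforated plate and its nose, y across the fin's thickness, z up.
- screen_plate (a point): Centre of the screen's perforated aluminium plate (80 mm long, 60 wide, 14 thick; its front 8 mm only 50 wide and 10 thick), 7 mm above the underside, axes as screen_grip. The plate's rear edge is 90 mm and its nose 170 mm ahead of the grip.
- screen_nose (a point): Middle of the screen's front (nose) face, 170 mm ahead of screen_grip, 7 mm above the screen's underside; axes as screen_grip.
- mouth (a point): Mouth of the bench seed cleaner: point on the channel floor (60 mm above the table), midway across, right under the shut flap. x points level into the channel, z up. The channel is 63 mm wide between rails 18 mm high. In front a sill at floor level reaches 35 mm out, with flared cheeks that guide the nose in; their outer ends are about 85 mm apart.
- cleaner: The fixed bench seed cleaner: small green frame, steel channel, aluminium hopper over the rear. Origin on the table below the mouth, axes as mouth. A crossbar (just above the flap) and guard bars lie 44 to 54 mm above the channel floor; the hopper, from 105 mm inside, reaches about 110 mm above the channel floor.
- flap (a joint): Angle of the steel flap in the mouth: 0 = hanging shut, growing as it is pushed inwards (rad, up to 1.35). Hinged along its top edge 42 mm above the channel floor; 62 mm wide, 40 mm long. A spring shuts it: about 2 N of push starts it, about 4 N fully raised by the plate.
- flap_edge (a point): Middle of the flap's lower edge (moves with the flap). The plate lifts the flap to about 0.8 rad; it rides on the plate until the plate's rear edge is about 30 mm past the mouth, then snaps shut behind it. A notch 26 mm wide, 22 mm high in this edge leaves room for the screen's bar, so that the grip stays outside.
- stop: Back stop in the channel, rigid: a steel plate 50 mm wide, 16 mm high, 130 to 134 mm inside the mouth. Origin: foot of its front face, midway across; x points further in. From that face a brass screw, 12 mm thick, sticks out towards the mouth; the nose comes to bear on its tip. It is set anew each time, 4 to 16 mm proud; that is not reported, so feel for it.
- jar: Bystander: closed glass jar, 60 mm across, 85 mm tall. Leave alone. Origin at the centre of its underside.
- brush: Bystander: hand brush lying flat. Leave alone.
- cup: Bystander: open steel cup, 72 mm across, 70 mm tall. Leave alone. Origin at the centre of its underside.
- carton: Bystander: closed cardboard carton 90 x 120 x 100 mm. Leave alone. Origin at the centre of its underside.
- spare_plate: Bystander: flat perforated plate 85 x 65 x 10 mm without a handle: not the one to load. Leave alone. Origin at the centre of its underside.
- sieve: Bystander: empty steel sieve ring, 110 mm across, 35 mm tall. Leave alone. Origin at the centre of its underside.
- weight: Bystander: small brass scale weight, 32 mm across, 42 mm tall. Leave alone. Origin at the centre of its underside.

How it is judged:
On the way, in this order (a step that is already met when the one before it is completed fails the run):
1. the screen's nose is at least 20 mm inside the mouth, low in the channel, with the flap held open (over 0.5 rad) (value of joint flap above 0.5 rad and x of screen_nose in the frame of mouth above 0.02 m and z of screen_nose in the frame of mouth below 0.02 m), for 0.2 s.
2. the screen's nose bears on the back stop's screw with at least 3 N for 0.15 s (contact force between screen and stop above 3 N), for 0.15 s.
At the end, for the whole second after the job is handed in: The screen lies released and at rest, flat on the channel floor (tilt under 0.05 rad, nose centre 4 to 11 mm up), in line with the channel within 0.06 rad, its nose within 2.5 mm of the stop screw's tip (12 mm ahead of the centre of screw_c0, the screw), and the flap is shut (under 0.06 rad) (x of screw_c0 in the frame of screen_nose below 0.0145 m and angle between the x axis of screen_nose and the x axis of mouth, either way round below 0.06 rad and angle between screen_nose's own z axis and vertical below 0.05 rad and z of screen_nose in the frame of mouth between 0.004 and 0.011 m and value of joint flap below 0.06 rad and linear speed of screen below 0.01 m/s); the robot touches nothing.
It fails at once if the screen is pressed against the back stop with more than 20 N (contact force between screen and stop above 20 N).
It fails at once if the screen is pressed or jammed against the cleaner's sill, rails, frame or flap with more than 20 N (contact force between screen and cleaner above 20 N).
It fails at once if a bystander is moved by more than 20 mm (distance of any of jar, brush, cup, carton, spare_plate, sieve, weight from where it was at the start of the episode above 0.02 m).
It also fails if it takes over 72 s, if anything falls off the work surface, if the arm or the gripper's body presses on something with over 40 N, if the wrist force passes 120 N, or if a joint passes its speed limit or range.

## Robot

A 6-joint arm with a two-finger parallel gripper is mounted at the origin on the work surface. World frame = base frame: x ahead of the robot, y to its left, z up, the work surface at z = 0. Lengths are in m, angles in rad, forces in N, time in s.
With the tool pointing down it reaches from about 0.225 to 0.875 m from the base axis. Payload 3.4 kg.
Tool frame: the origin (TCP) lies between the finger pads; the fingertips stand 14 mm ahead of it and the grasp point (between the pads) lies 5 mm behind it; z points along the fingers, y is the direction in which the jaws open and shut (so a half turn about z gives the same grasp; the last joint's range is limited). The gripper opens to 85 mm and grips with 20 to 120 N. Pads are 22 mm wide; open, the fingers measure 114 mm over their backs; the gripper's body (76 mm by 85 mm) begins 54 mm behind the grasp point. The pads swing forward as they close: fully open they stand 13 mm farther back than shut.
Start: joints at [1.21, 0.276, 1.505, -0, 1.361, -0.121], TCP at [0.137, 0.559, 0.245] pointing down, gripper open.
Joint ranges: [-2.89, 2.89], [-0.75, 2.08], [0.22, 2.7], [-1.18, 4.32], [0.11, 2.71], [-2.7, 2.7]. Speed limits (rad/s): [2.57, 2.57, 3.14, 3.14, 3.14, 3.14].

## Interface

Orientations are given as a unit quaternion [w, x, y, z].
In Python, from rig import manip, get_image, job gives the robot as it stands. The module is installed in compiled form; this text tells all that it offers.
- The arm moves only by the tool step_arm, never from a script. Its argument "moves" is one flat list of numbers, 5 for each row, row after row: the shift along the tool's x, y, z as a fraction of full scale, then the turn about the tool's z as a fraction of full scale, then the gripper's target within -1 to 1 (shut at 1, half-way at 0, fully open at -1). In form: [dx, dy, dz, twist, hand, dx, dy, dz, twist, hand, ...]. A call has 1 to 5 rows; each row is the pose to reach, as a shift and turn from the pose commanded when the call began, along the tool's axes at that moment, turning the shorter way round; what a row does not reach only later rows make up. Full scale, the value 1, is 500 mm for a shift and pi rad for a turn. A row lasts 1/10 s, in which the tool goes at most 50 mm and 8.59 degrees, less where a joint would pass 70% of its speed; a pose out of reach is approached as far as the arm can. A call with a number of a shift or a turn outside -1 to 1 is refused whole. A call with a gripper value outside its range is refused whole. The fingers move at their own pace and stop on an object; "force" is the grip in N (left out, the last holds). Time passes only in rows, so rows that repeat a pose let the fingers close. It gives the time, the measured TCP pose, the force and the opening at its end, in the units of the state.
- manip.get_state(): the state, without advancing time (a new reading comes with each control period).
- get_image(name): name is "scene" or "top"; returns a dict with "frame" (480x640x3 uint8, blue, green, red), "fx", "fy", "cx", "cy" (pixels), "rvec" (rotation vector, rad) and "tvec" (3), from world to camera coordinates, as OpenCV has them. Camera axes: x right, y down, z forward; pixel columns grow to the right and rows downward; lengths in m; the calibration is good to about 2 mm. A picture is of the moment at which its call begins. There is no depth.
- job.sign_off(): hands the job in, once; it reports no verdict.
The state is a dict: "clock": time; "qpos": joint angles; "qd": joint speeds; "effort": joint torques, N m; "position": TCP position; "ee_rot": TCP orientation; "contact_force": force on the tool from outside, world axes, zero at the start; "moment": the same for the moment, N m; "width": finger opening in m.
Only numpy, scipy, OpenCV 4.12 (cv2) and the standard library are available. Lean on these libraries where they do the work, as an engineer would, in place of code of your own. Each camera call takes 0.05 s, during which the arm holds its last target. There are 200 camera calls.

## Working session

There is one attempt and no reset: what is moved stays moved. The work goes in short steps, Python scripts to look and compute and a tool call to move; the robot and the scene stay as the last step left them, time stands still between calls to the robot, and variables do not carry over. Pictures are saved under pics/ and viewed, about 8 in all and at most 12, crops included, and the job is handed in when it is done.

Besides the shell and the picture viewer there is one more tool, called after ">>>" as a command line: name --argument value ..., lists and objects as JSON in quotes. step_arm: Moves the arm, as the interface text tells. Its arguments: {"type":"object","properties":{"moves":{"type":"array","items":{"type":"number","minimum":-1,"maximum":1}},"force":{"type":"number"}},"required":["moves"]}

```bash
mkdir -p pics; cat > h.py <<'E'
import numpy as np, cv2
from rig import manip, get_image, job
def cam(n):
    d=get_image(n); R=cv2.Rodrigues(np.array(d["rvec"],float))[0]; t=np.array(d["tvec"],float).ravel()
    np.savez(f"{n}.npz",R=R,t=t,k=[d[k] for k in("fx","fy","cx","cy")]); cv2.imwrite(f"{n}.png",d["frame"]); return d["frame"]
def ray(n,u,v,z):
    c=np.load(f"{n}.npz"); fx,fy,cx,cy=c["k"]; o=-c["R"].T@c["t"]; r=c["R"].T@np.array([(u-cx)/fx,(v-cy)/fy,1]); return o+r*(z-o[2])/r[2]
def proj(n,p):
    c=np.load(f"{n}.npz"); fx,fy,cx,cy=c["k"]; q=c["R"]@np.array(p)+c["t"]; return q[0]/q[2]*fx+cx,q[1]/q[2]*fy+cy
E
python3 - <<'E'
from h import *
for n in("top","scene"): cv2.imwrite(f"pics/{n}0.png",cam(n)); c=np.load(n+".npz"); print(n,-c["R"].T@c["t"],c["k"])
print(manip.get_state())
E
```

```text
top [ 0.48339918 -0.01155318  1.24999629] [595.8160298  595.8160298  319.61522838 228.61095603]
scene [1.01076823 0.1316627  0.85272722] [487.58743943 487.58743943 315.48892001 239.46376704]
{'clock': 0.1, 'qpos': array([ 1.21001732e+00,  2.76560376e-01,  1.50599541e+00,  7.45221098e-06,
        1.36070878e+00, -1.20994082e-01]), 'qd': array([ 0.00183847,  0.00013911, -0.00221046, -0.0014064 , -0.0008685 ,
        0.00082753]), 'effort': array([ 4.76520690e-04, -4.17708778e+01, -2.46400416e+01, -1.46692009e-04,
        5.85646936e-03,  1.90569114e-05]), 'position': array([0.13640129, 0.55813269, 0.24451431]), 'ee_rot': array([-2.02966842e-04,  1.19606175e-01,  9.92821064e-01, -8.10949240e-04]), 'contact_force': array([-0.04993835, -0.28987657, -0.33154311]), 'moment': array([0.04981485, 0.01951415, 0.03054839]), 'width': 0.0852519783012825}
```

View pics/top0.png

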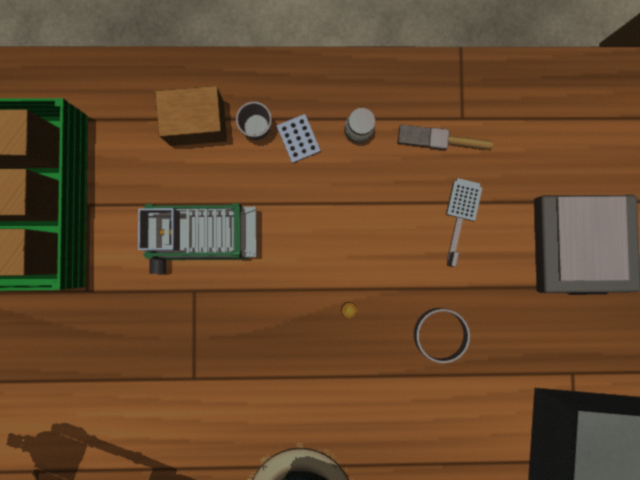

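View pics/scene0.png

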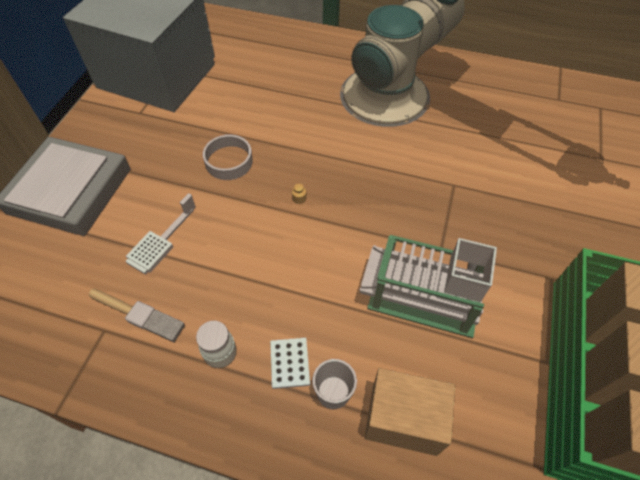

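```bash
python3 - <<'E'
from h import *
t=cv2.imread("top.png")
a=cv2.resize(t[170:280,425:505],None,fx=5,fy=5,interpolation=2)
b=cv2.resize(t[195:285,130:270],None,fx=5.6,fy=5.6,interpolation=2)[:, :]
cv2.imwrite("pics/a.png",a); cv2.imwrite("pics/b.png",b)
E
```

```text
(no output)
```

View pics/a.png

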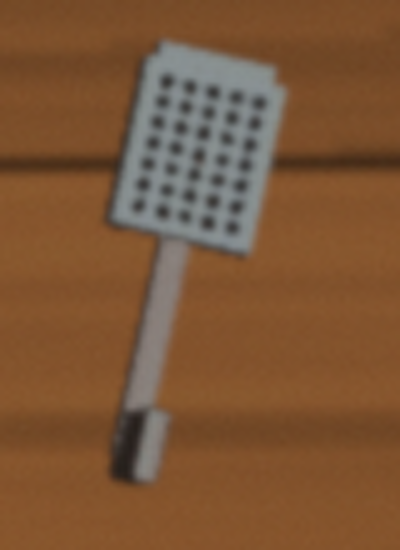

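View pics/b.png

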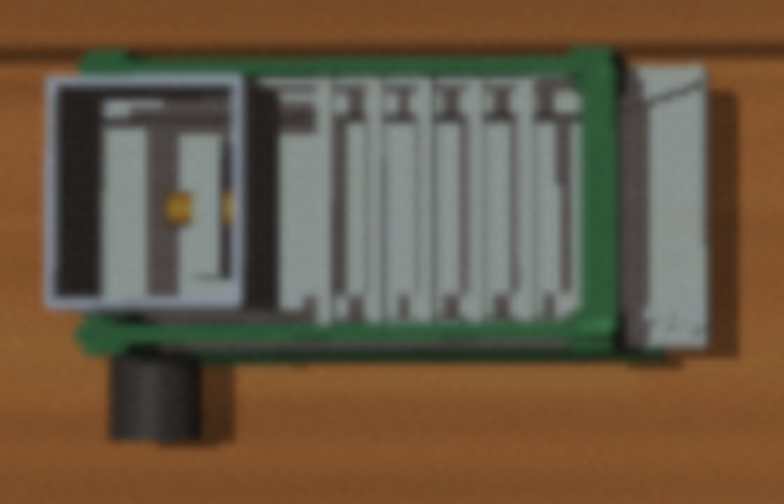

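```bash
python3 - <<'E'
from h import *
A=lambda x,y,z: ray("top",425+(x+.5)/5-.5,170+(y+.5)/5-.5,z)
B=lambda x,y,z: ray("top",130+(x+.5)/5.6-.5,195+(y+.5)/5.6-.5,z)
rl,rr=A(110,222,.014),A(247,255,.014); fl,fr=A(150,55,.014),A(285,88,.014)
n1,n2=A(162,40,.012),A(275,68,.012)
g=A(150,445,.045)
print("rear",rl,rr,np.linalg.norm(rl-rr),"nose",n1,n2)
pr=(rl+rr)/2;nm=(n1+n2)/2
d=nm-pr; print("yaw plate",np.degrees(np.arctan2(d[1],d[0])),np.linalg.norm(d[:2]))
w=fl-fr+rl-rr; print("yaw width",np.degrees(np.arctan2(-w[0],w[1])))
u=d[:2]/np.linalg.norm(d[:2]); print("grip from plate",(pr[:2]-.09*u),(nm[:2]-.17*u),"seen",g)
for z in(.06,.078): print("sill",z,B(708,65,z),B(708,348,z))
print("xbar z.114",B(616,50,.114),B(616,350,.114),B(582,50,.114),B(582,350,.114))
print("bars",[B(x,y,.11) for x,y in((330,80),(330,325),(580,80),(580,325))])
print("hopper .17",[B(x,y,.17) for x,y in((45,75),(45,308),(245,75),(245,308))])
print("screw",B(180,208,.068),B(228,208,.068))
E
```

```text
rear [ 0.58705323 -0.31285144  0.014     ] [ 0.57277888 -0.37033286  0.014     ] 0.05922727948425862 nose [ 0.66400904 -0.33710407  0.012     ] [ 0.65187449 -0.38479302  0.012     ]
yaw plate -13.932503320166367 0.08039079946432455
yaw width -14.02176571014663
grip from plate [ 0.49256385 -0.31992207] [ 0.49294315 -0.32001617] seen [ 0.49335456 -0.31963821  0.045     ]
sill 0.06 [0.60149092 0.08166136 0.06      ] [0.50050162 0.08194051 0.06      ]
sill 0.078 [0.59970465 0.08025139 0.078     ] [0.50024293 0.08052631 0.078     ]
xbar z.114 [0.60146925 0.10869262 0.114     ] [0.49932382 0.10880479 0.114     ] [0.60154288 0.12023882 0.114     ] [0.49942575 0.12028814 0.114     ]
bars [array([0.59222837, 0.20633652, 0.11      ]), array([0.50871828, 0.20599709, 0.11      ]), array([0.59166531, 0.12138885, 0.11      ]), array([0.50798518, 0.12142624, 0.11      ])]
hopper .17 [array([0.58872407, 0.28622128, 0.17      ]), array([0.51362831, 0.28553155, 0.17      ]), array([0.58830216, 0.22216388, 0.17      ]), array([0.51308435, 0.22174309, 0.17      ])]
screw [0.55130913 0.26672938 0.068     ] [0.55117982 0.24992768 0.068     ]
```

>>> step_arm --moves '[-0.3,-0.4,0,0.24,-1,-0.3,-0.4,0,0.24,-1,-0.3,-0.4,0,0.24,-1,-0.3,-0.4,0,0.24,-1,-0.3,-0.4,0,0.24,-1]' --force 60

```text
clock: 0.6
position: [0.2349, 0.3267, 0.245]
ee_rot: [0.0, 0.477, 0.879, -0.0]
contact_force: [1.7, 0.2, 0.3]
width: 0.0852
```

```bash
cat >> h.py <<'E'
from scipy.spatial.transform import Rotation as Ro
def go(x,y,z,yaw):  # yaw deg = world angle of tool y; prints tool-frame fractions
    s=manip.get_state(); R=Ro.from_quat(np.roll(s["ee_rot"],-1)).as_matrix()
    a=np.degrees(np.arctan2(R[1,1],R[0,1])); d=R.T@(np.array([x,y,z])-s["position"])
    print("t",s["clock"],"pos",s["position"].round(4),"yaw",a.round(2),"zdir",R[:,2].round(4),"F",s["contact_force"].round(2),"w",round(s["width"],4),"q",s["qpos"].round(2))
    print("shift frac",(d/.5).round(4),"twist",round(-((yaw-a+180)%360-180)/180,4))
E
python3 -c "
from h import *
go(.493,-.320,.245,-104)"
```

```text
t 0.6 pos [0.2349 0.3267 0.245 ] yaw 33.0 zdir [ 1.e-04 -5.e-04 -1.e+00] F [1.74 0.24 0.26] w 0.0852 q [ 0.77  0.01  1.83 -0.    1.3   0.2 ]
shift frac [-1.3659e+00 -2.7150e-01  6.0000e-04] twist 0.7611
```

>>> step_arm --moves '[-1,-0.2,0,0.24,-1,-1,-0.2,0,0.24,-1,-1,-0.2,0,0.24,-1,-1,-0.2,0,0.24,-1,-1,-0.2,0,0.24,-1]'

```text
clock: 1.1
position: [0.3283, 0.095, 0.2453]
ee_rot: [0.0, 0.766, 0.643, 0.0]
contact_force: [1.1, 0.1, -0.8]
width: 0.0856
```

```bash
python3 -c "
from h import *
go(.493,-.320,.245,-104)"
```

```text
t 1.1 pos [0.3283 0.095  0.2453] yaw -10.02 zdir [ 8.e-04  3.e-04 -1.e+00] F [ 1.12  0.08 -0.83] w 0.0856 q [ 0.08 -0.09  1.92  0.    1.31  0.25]
shift frac [-7.600e-01  4.688e-01  6.000e-04] twist 0.5221
```

>>> step_arm --moves '[-0.76,0.47,0,0.24,-1,-0.76,0.47,0,0.24,-1,-0.76,0.47,0,0.24,-1,-0.76,0.47,0,0.24,-1,-0.76,0.47,0,0.24,-1]'

```text
clock: 1.6
position: [0.4223, -0.137, 0.2451]
ee_rot: [-0.0, 0.949, 0.317, 0.0]
contact_force: [0.4, -0.1, 0.2]
width: 0.0856
```

```bash
python3 -c "
from h import *
go(.493,-.320,.125,-104)"
```

```text
t 1.6 pos [ 0.4223 -0.137   0.2451] yaw -53.07 zdir [ 0.e+00  6.e-04 -1.e+00] F [ 0.43 -0.11  0.21] w 0.0856 q [-0.47  0.08  1.76  0.    1.3   0.46]
shift frac [-0.1069  0.3778  0.2399] twist 0.2829
```

>>> step_arm --moves '[-0.107,0.378,0.24,0.283,-1,-0.107,0.378,0.24,0.283,-1,-0.107,0.378,0.24,0.283,-1,-0.107,0.378,0.24,0.283,-1,-0.107,0.378,0.24,0.283,-1]'

```text
clock: 2.1
position: [0.4944, -0.3201, 0.1224]
ee_rot: [-0.0, 0.999, -0.053, -0.001]
contact_force: [0.1, -0.9, -0.4]
width: 0.0857
```

>>> step_arm --moves '[0,0,0,0.044,-1,0,0,0,0.044,-1,0,0,0,0.044,-1]'

```text
clock: 2.4
position: [0.494, -0.3172, 0.125]
ee_rot: [-0.0, 0.993, -0.117, -0.0]
contact_force: [-0.2, -0.3, -0.5]
width: 0.0852
```

```bash
python3 -c "
from h import *
go(.493,-.320,.035,-104)
f=cam('top');g=cam('scene')
cv2.imwrite('pics/c.png',np.hstack([cv2.resize(f[170:290,410:510],(400,480)),cv2.resize(g[150:290,110:227],(400,480))]))"
```

```text
t 2.4 pos [ 0.494  -0.3172  0.125 ] yaw -103.38 zdir [-7.e-04  8.e-04 -1.e+00] F [-0.16 -0.3  -0.54] w 0.0852 q [-0.69  0.38  1.66  0.    1.1   1.11]
shift frac [-0.0006  0.0061  0.18  ] twist 0.0034
```

View pics/c.png

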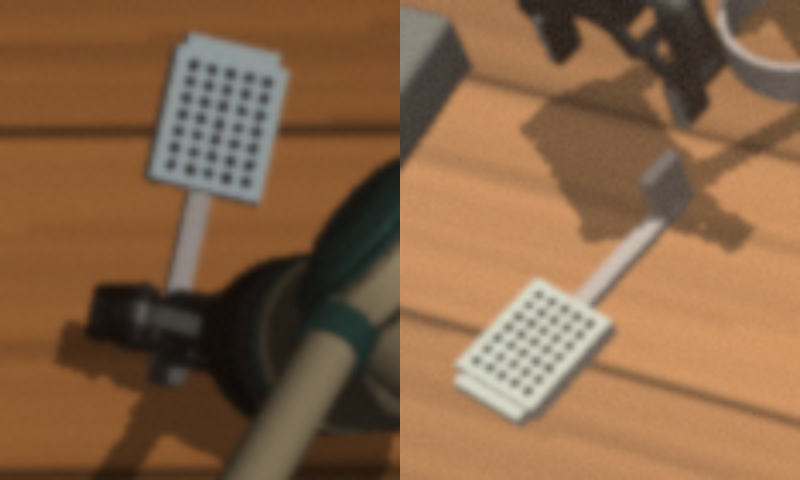

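>>> step_arm --moves '[0,0.006,0.08,0.003,-1,0,0.006,0.14,0.003,-1,0,0.006,0.18,0.003,-1,0,0.006,0.194,0.003,-1,0,0.006,0.194,0.003,-1]' --force 60

```text
clock: 3.0
position: [0.4934, -0.3198, 0.0281]
ee_rot: [-0.0, 0.993, -0.122, -0.0]
contact_force: [0.5, 0.2, 0.0]
width: 0.0851
```

```bash
python3 -c "
from h import *
go(.493,-.320,.028,-104)"
```

```text
t 3.0 pos [ 0.4934 -0.3198  0.0281] yaw -104.01 zdir [-8.e-04  8.e-04 -1.e+00] F [0.55 0.18 0.04] w 0.0851 q [-0.69  0.49  1.77  0.    0.89  1.12]
shift frac [-0.0007  0.0006  0.0001] twist -0.0
```

>>> step_arm --moves '[0,0,0,0,0,0,0,0,0,0.5,0,0,0,0,0.8,0,0,0,0,1,0,0,0,0,1]' --force 40

```text
clock: 3.5
position: [0.4938, -0.3206, 0.0287]
ee_rot: [0.0, 0.992, -0.123, 0.0]
contact_force: [-0.8, -0.3, -0.7]
width: 0.0125
```

>>> step_arm --moves '[0,0,0,0,1,0,0,0,0,1,0,0,0,0,1,0,0,0,0,1]' --force 100

```text
clock: 3.9
position: [0.4938, -0.3207, 0.0289]
ee_rot: [0.0, 0.992, -0.123, 0.0]
contact_force: [-0.9, 1.5, 6.0]
width: 0.0085
```

>>> step_arm --moves '[0,0,-0.01,0,1,0,0,-0.03,0,1,0,0,-0.07,0,1,0,0,-0.12,0,1,0,0,-0.18,0,1]'

```text
clock: 4.4
position: [0.4928, -0.3198, 0.1184]
ee_rot: [-0.001, 0.992, -0.123, -0.001]
contact_force: [-0.4, 0.1, -2.0]
width: 0.0086
```

```bash
python3 -c "
from h import *
go(.55,-.12,.15,0)"
```

```text
t 4.4 pos [ 0.4928 -0.3198  0.1184] yaw -104.09 zdir [-0.0022  0.0019 -1.    ] F [-0.41  0.12 -2.02] w 0.0086 q [-0.69  0.39  1.67  0.    1.09  1.12]
shift frac [ 0.0135 -0.4156 -0.0626] twist -0.5783
```

>>> step_arm --moves '[0,0,-0.04,-0.015,1,0,-0.01,-0.08,-0.045,1,0,-0.03,-0.1,-0.085,1,0,-0.05,-0.1,-0.125,1,0,-0.08,-0.1,-0.165,1]'

```text
clock: 4.9
position: [0.5034, -0.2819, 0.1691]
ee_rot: [0.001, 0.99, 0.138, 0.0]
contact_force: [0.1, 0.2, -1.6]
width: 0.008
```

```bash
python3 -c "
from h import *
go(.55,-.14,.15,-0.4)"
```

```text
t 4.9 pos [ 0.5034 -0.2819  0.1691] yaw -74.13 zdir [ 8.e-04 -1.e-03 -1.e+00] F [ 0.07  0.23 -1.65] w 0.008 q [-0.63  0.33  1.62 -0.    1.19  0.66]
shift frac [ 0.1673 -0.2475  0.0381] twist -0.4096
```

>>> step_arm --moves '[0.015,-0.025,0,-0.04,1,0.03,-0.05,0,-0.08,1,0.05,-0.075,0,-0.12,1,0.07,-0.1,0,-0.16,1,0.085,-0.125,0,-0.2,1]'

```text
clock: 5.4
position: [0.5276, -0.2094, 0.1685]
ee_rot: [-0.0, 0.899, 0.438, 0.0]
contact_force: [0.3, 1.2, -1.5]
width: 0.0086
```

```bash
python3 -c "
from h import *
go(.55,-.14,.12,-0.4)"
```

```text
t 5.4 pos [ 0.5276 -0.2094  0.1685] yaw -38.08 zdir [ 1.e-04  1.e-04 -1.e+00] F [ 0.3   1.2  -1.52] w 0.0086 q [-0.5   0.32  1.64  0.    1.18  0.16]
shift frac [ 0.1368 -0.0504  0.097 ] twist -0.2093
```

>>> step_arm --moves '[0.03,-0.01,0.02,-0.04,1,0.06,-0.02,0.04,-0.08,1,0.09,-0.03,0.06,-0.12,1,0.12,-0.042,0.08,-0.16,1,0.137,-0.05,0.097,-0.2,1]'

```text
clock: 5.9
position: [0.5504, -0.1396, 0.1195]
ee_rot: [-0.0, 0.72, 0.694, 0.0]
contact_force: [0.1, -0.7, -1.6]
width: 0.0086
```

>>> step_arm --moves '[0,0,0,-0.007,1,0,0,0,-0.009,1,0,0,0,-0.009,1,0,0,0,-0.009,1]'

```text
clock: 6.3
position: [0.5507, -0.1416, 0.1204]
ee_rot: [0.001, 0.712, 0.702, 0.0]
contact_force: [0.4, -0.1, -2.1]
width: 0.0086
```

```bash
python3 -c "
from h import *
go(.55,-.14,.12,-0.4)
f=cam('top');g=cam('scene')
cv2.imwrite('pics/d.png',cv2.resize(f[190:270,235:400],None,fx=4.8,fy=4.8,interpolation=2))
cv2.imwrite('pics/e.png',cv2.resize(g[170:330,240:440],None,fx=3.7,fy=3.7,interpolation=2))"
```

```text
t 6.3 pos [ 0.5507 -0.1416  0.1204] yaw -0.87 zdir [ 1.1e-03 -6.0e-04 -1.0e+00] F [ 0.36 -0.06 -2.15] w 0.0086 q [-0.37  0.36  1.71 -0.    1.07 -0.36]
shift frac [ 0.0032 -0.0014  0.0008] twist -0.0026
```

View pics/d.png

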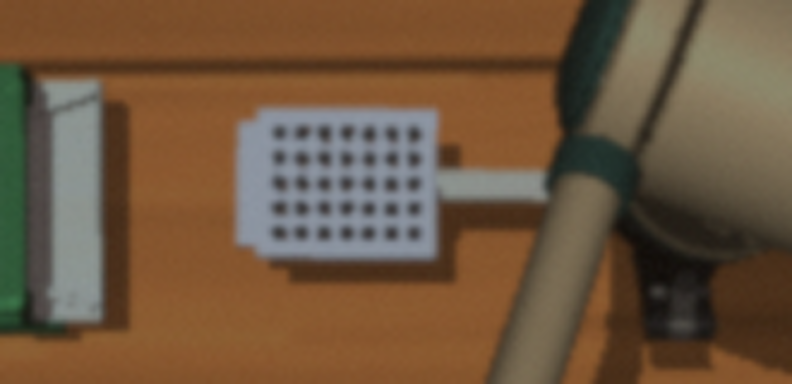

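View pics/e.png

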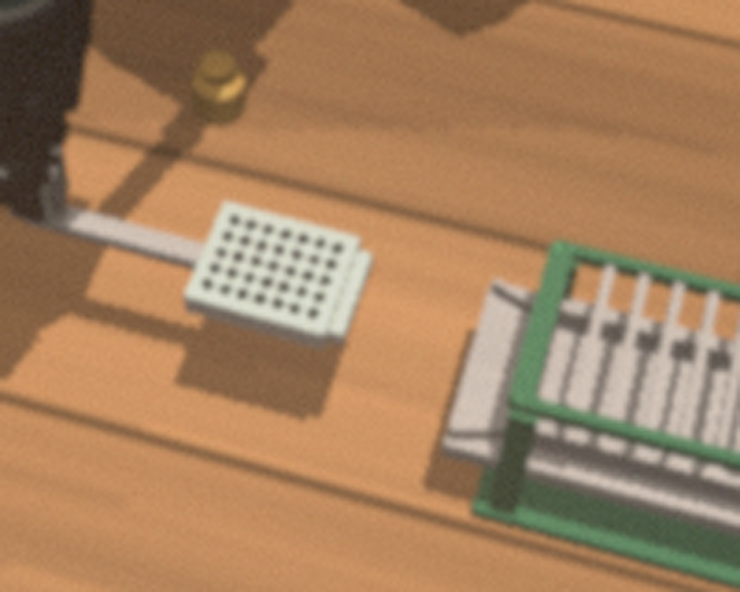

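```bash
python3 - <<'E'
from h import *
def P(n):
    c=np.load(n+".npz"); fx,fy,cx,cy=c["k"]; return np.array([[fx,0,cx],[0,fy,cy],[0,0,1]])@np.c_[c["R"],c["t"]]
T=lambda p: (np.array(p,float)+.5)/4.8-.5+[235,190]
S=lambda p: (np.array(p,float)+.5)/3.7-.5+[240,170]
# far(x high)=top rows; scene: x high is nearer camera(lower)
prs={"rear hi-x":((438,110),(187,297)),"rear lo-x":((438,260),(222,202)),"nose hi-x":((237,120),(338,338)),"nose lo-x":((237,245),(371,257))}
for k,(a,b) in prs.items():
    X=cv2.triangulatePoints(P("top"),P("scene"),T(a),S(b)).ravel(); print(k,(X[:3]/X[3]).round(4))
q=lambda x,y,z: ray("top",*T((x,y)),z)
for z in(.106,.100): print(z,"rear",((q(438,110,z)+q(438,260,z))/2).round(4),"front",((q(257,108,z)+q(257,258,z))/2).round(4),"nose",((q(237,120,z)+q(237,245,z))/2).round(4))
print("sill",[ (q(103,y,.06)).round(4) for y in (80,323)])
E
```

```text
rear hi-x [ 0.5831 -0.0546  0.1082]
rear lo-x [ 0.5233 -0.055   0.1067]
nose hi-x [0.5806 0.0242 0.1041]
nose lo-x [0.5302 0.0253 0.1024]
0.106 rear [ 0.5537 -0.0559  0.106 ] front [0.555  0.0166 0.106 ] nose [0.5553 0.0246 0.106 ]
0.1 rear [ 0.554  -0.0561  0.1   ] front [0.5554 0.0167 0.1   ] nose [0.5556 0.0248 0.1   ]
sill [array([0.6013, 0.0816, 0.06  ]), array([0.5002, 0.0819, 0.06  ])]
```

>>> step_arm --moves '[0,-0.002,0.012,-0.0035,1,0.01,-0.006,0.026,-0.0035,1,0.03,-0.006,0.04,-0.0035,1,0.05,-0.006,0.05,-0.0035,1,0.06,-0.006,0.055,-0.0035,1]'

```text
clock: 6.9
position: [0.5471, -0.1091, 0.0913]
ee_rot: [-0.001, 0.708, 0.707, -0.0]
contact_force: [0.5, 0.6, -1.3]
width: 0.0085
```

>>> step_arm --moves '[0,0,0,0,1,0,0,0,0,1,0,0,0,0,1]'

```text
clock: 7.2
position: [0.5483, -0.111, 0.0926]
ee_rot: [0.0, 0.708, 0.706, 0.0]
contact_force: [0.6, -0.1, -2.8]
width: 0.0084
```

```bash
python3 -c "
from h import *
go(.548,-.069,.092,-0.4)
f=cam('top');g=cam('scene')
a=cv2.resize(f[195:275,225:350],(800,512),interpolation=2)
cv2.imwrite('pics/f.png',a)
cv2.imwrite('pics/g.png',cv2.resize(g[200:320,290:450],(800,600),interpolation=2))"
```

```text
t 7.2 pos [ 0.5483 -0.111   0.0926] yaw -0.13 zdir [ 9.e-04 -4.e-04 -1.e+00] F [ 0.62 -0.13 -2.78] w 0.0084 q [-0.32  0.38  1.76 -0.    1.   -0.32]
shift frac [ 0.084  -0.0007  0.0012] twist 0.0015
```

View pics/f.png

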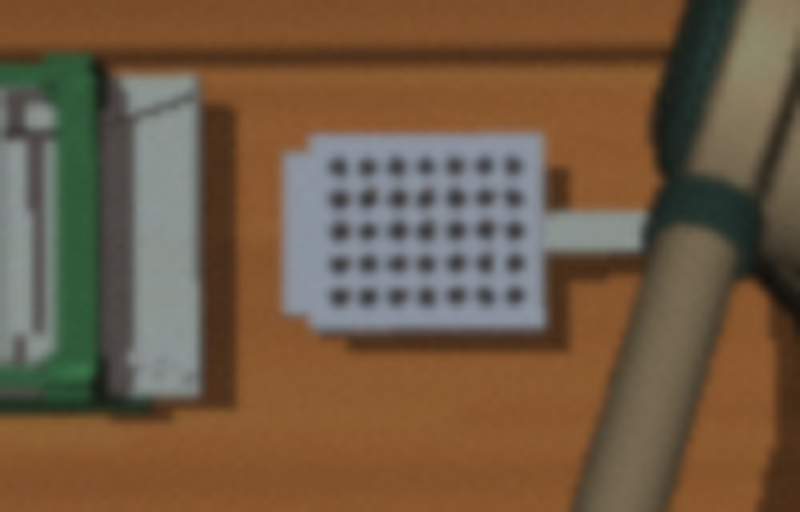

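View pics/g.png

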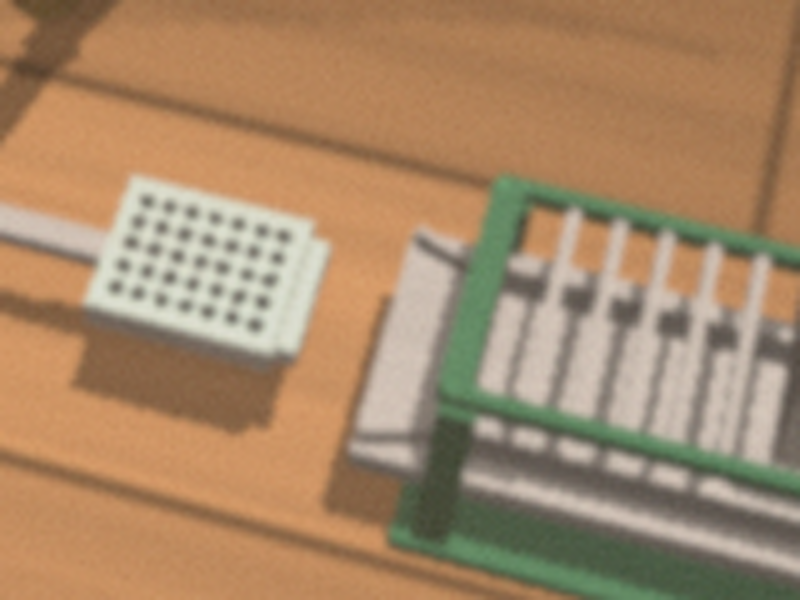

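```bash
python3 - <<'E'
from h import *
q=lambda x,y,z: ray("top",(x+.5)/6.4-.5+225,(y+.5)/6.4-.5+195,z)
z=.078
print("rear",q(545,230.5,z),"nose",q(282,233.5,z),"sill",q(201,74,.06),q(201,398,.06),"xbar in",q(97,57,.114),q(97,403,.114))
# hole rows: top row & bottom row ends
print("holes",[q(x,y,z).round(4) for x,y in((514,231),(340,231))])
# channel inner edges by intensity is not needed
E
```

```text
rear [ 0.55075242 -0.02516961  0.078     ] nose [0.55044678 0.05563156 0.078     ] sill [0.60160345 0.08172786 0.06      ] [0.50043564 0.08200715 0.06      ] xbar in [0.60153168 0.10841655 0.114     ] [0.49845368 0.10853125 0.114     ]
holes [array([ 0.5507, -0.0156,  0.078 ]), array([0.5511, 0.0378, 0.078 ])]
```

>>> step_arm --moves '[0.02,0,0,0,1,0.04,0,0,0,1,0.06,0,0,0,1,0.08,0,0,0,1,0.088,0,0,0,1]'

```text
clock: 7.8
position: [0.5477, -0.0653, 0.0923]
ee_rot: [-0.0, 0.707, 0.707, 0.0]
contact_force: [-0.7, 0.1, -2.5]
width: 0.0081
```

>>> step_arm --moves '[0,0,0.001,0,1,0,0,0.002,0,1,0,0,0.002,0,1]'

```text
clock: 8.1
position: [0.5479, -0.0671, 0.0912]
ee_rot: [0.0, 0.708, 0.706, -0.0]
contact_force: [0.1, -0.7, -1.5]
width: 0.0087
```

>>> step_arm --moves '[0,0,0.001,0,1,0,0,0.002,0,1,0,0,0.002,0,1]'

```text
clock: 8.4
position: [0.5479, -0.067, 0.0902]
ee_rot: [-0.0, 0.708, 0.706, -0.0]
contact_force: [-0.7, 0.1, -1.2]
width: 0.0082
```

>>> step_arm --moves '[0.01,0,0.001,0,1,0.02,0,0.001,0,1,0.03,0,0.001,0,1,0.04,0,0.001,0,1,0.05,0,0.001,0,1]'

```text
clock: 8.9
position: [0.5481, -0.0418, 0.09]
ee_rot: [0.001, 0.708, 0.707, -0.0]
contact_force: [-0.6, -2.3, -0.9]
width: 0.0083
```

>>> step_arm --moves '[0.01,0,0,0,1,0.02,0,0,0,1,0.03,0,0,0,1,0.04,0,0,0,1,0.04,0,0,0,1]'

```text
clock: 9.4
position: [0.5477, -0.0206, 0.0895]
ee_rot: [-0.001, 0.708, 0.706, 0.0]
contact_force: [0.3, 0.5, -3.3]
width: 0.0088
```

```bash
python3 -c "
from h import *
go(.548,-.025,.0895,-0.4)
f=cam('top');g=cam('scene')
a=cv2.resize(f[195:275,175:300],(800,512),interpolation=2)
b=cv2.resize(g[200:320,310:470],(800,600),interpolation=2)
cv2.imwrite('pics/i.png',np.hstack([cv2.resize(f[195:275,180:290],(400,291)),cv2.resize(g[215:315,330:467],(400,291))])); cv2.imwrite('pics/h.png',b)"
```

```text
t 9.4 pos [ 0.5477 -0.0206  0.0895] yaw -0.13 zdir [-6.0e-04  1.4e-03 -1.0e+00] F [ 0.34  0.49 -3.34] w 0.0088 q [-0.17  0.37  1.79  0.    0.98 -0.16]
shift frac [-0.0088  0.0005  0.    ] twist 0.0015
```

View pics/i.png

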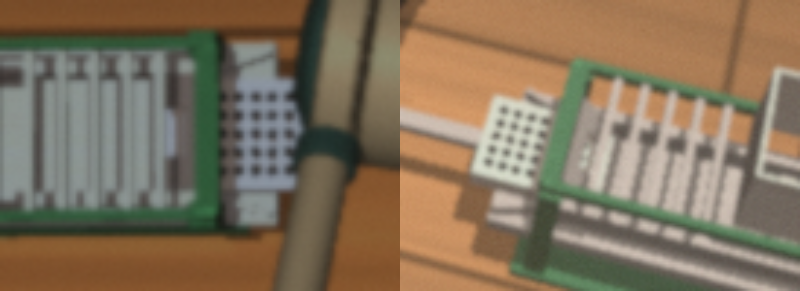

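>>> step_arm --moves '[0.01,0,0,0,1,0.02,0,0,0,1,0.03,0,0,0,1,0.04,0,0,0,1,0.05,0,0,0,1]'

```text
clock: 10.0
position: [0.5479, 0.0037, 0.0897]
ee_rot: [-0.0, 0.708, 0.706, -0.0]
contact_force: [-0.3, -2.1, -2.8]
width: 0.0082
```

>>> step_arm --moves '[0.01,0,0,0,1,0.02,0,0,0,1,0.03,0,0,0,1,0.04,0,0,0,1,0.05,0,0,0,1]'

```text
clock: 10.5
position: [0.548, 0.0287, 0.0897]
ee_rot: [-0.0, 0.708, 0.706, -0.0]
contact_force: [0.4, -1.9, -3.6]
width: 0.0085
```

>>> step_arm --moves '[0.01,0,0,0,1,0.02,0,0,0,1,0.03,0,0,0,1,0.03,0,0,0,1]'

```text
clock: 10.9
position: [0.548, 0.0444, 0.0896]
ee_rot: [-0.001, 0.708, 0.706, 0.0]
contact_force: [0.3, 0.6, -5.4]
width: 0.0087
```

>>> step_arm --moves '[0.006,0,0,0,1,0.012,0,0,0,1,0.018,0,0,0,1,0.024,0,0,0,1,0.024,0,0,0,1]'

```text
clock: 11.4
position: [0.5482, 0.0558, 0.0897]
ee_rot: [-0.0, 0.708, 0.706, 0.0]
contact_force: [0.1, -0.3, -5.2]
width: 0.0086
```

>>> step_arm --moves '[0.002,0,0,0,1,0.004,0,0,0,1,0.006,0,0,0,1]'

```text
clock: 11.7
position: [0.5482, 0.0581, 0.0898]
ee_rot: [0.0, 0.708, 0.706, -0.0]
contact_force: [-0.3, -1.2, -4.6]
width: 0.0086
```

>>> step_arm --moves '[0.002,0,0,0,1,0.004,0,0,0,1]'

```text
clock: 11.9
position: [0.5482, 0.0602, 0.0898]
ee_rot: [-0.0, 0.708, 0.706, 0.0]
contact_force: [0.1, -2.5, -5.5]
width: 0.0085
```

>>> step_arm --moves '[0.002,0,0,0,1,0.004,0,0,0,1]'

```text
clock: 12.1
position: [0.5487, 0.0628, 0.0903]
ee_rot: [0.0, 0.708, 0.706, 0.001]
contact_force: [-0.1, -0.6, -1.4]
width: 0.009
```

>>> step_arm --moves '[0.002,0,0,0,1,0.004,0,0,0,1]'

```text
clock: 12.3
position: [0.5485, 0.0645, 0.0901]
ee_rot: [0.0, 0.708, 0.706, 0.0]
contact_force: [0.0, -0.3, -0.8]
width: 0.0082
```

>>> step_arm --moves '[0.002,0,0,0,1,0.003,0,0,0,1]'

```text
clock: 12.5
position: [0.5483, 0.0659, 0.0899]
ee_rot: [-0.0, 0.708, 0.706, 0.0]
contact_force: [0.2, -0.2, -1.9]
width: 0.0085
```

>>> step_arm --moves '[0.002,0,0,0,1,0.003,0,0,0,1]'

```text
clock: 12.7
position: [0.5482, 0.0673, 0.0898]
ee_rot: [-0.0, 0.708, 0.706, 0.0]
contact_force: [0.8, 0.2, -1.3]
width: 0.0086
```

>>> step_arm --moves '[0.002,0,0,0,1,0.003,0,0,0,1]'

```text
clock: 12.9
position: [0.5483, 0.0688, 0.0898]
ee_rot: [-0.0, 0.708, 0.706, 0.0]
contact_force: [-0.2, -0.5, -1.9]
width: 0.0087
```

>>> step_arm --moves '[0.002,0,0,0,1,0.003,0,0,0,1]'

```text
clock: 13.1
position: [0.5482, 0.0703, 0.0898]
ee_rot: [-0.0, 0.708, 0.706, 0.0]
contact_force: [0.1, 1.1, -2.5]
width: 0.0087
```

>>> step_arm --moves '[0.002,0,0,0,1,0.002,0,0,0,1]'

```text
clock: 13.3
position: [0.5482, 0.0713, 0.0898]
ee_rot: [-0.0, 0.708, 0.706, 0.0]
contact_force: [0.7, 0.4, -1.6]
width: 0.0084
```

>>> step_arm --moves '[0.002,0,0,0,1,0.002,0,0,0,1]'

```text
clock: 13.5
position: [0.5482, 0.0723, 0.0898]
ee_rot: [-0.0, 0.708, 0.706, 0.0]
contact_force: [-1.1, -0.5, -1.2]
width: 0.0083
```

>>> step_arm --moves '[0.002,0,0,0,1,0.002,0,0,0,1]'

```text
clock: 13.7
position: [0.5483, 0.0733, 0.0898]
ee_rot: [-0.0, 0.708, 0.706, 0.0]
contact_force: [0.5, -0.5, -2.2]
width: 0.0088
```

>>> step_arm --moves '[0.002,0,0,0,1,0.002,0,0,0,1]'

```text
clock: 13.9
position: [0.5483, 0.0743, 0.0898]
ee_rot: [-0.0, 0.708, 0.706, 0.0]
contact_force: [-0.5, -0.1, -1.7]
width: 0.0087
```

>>> step_arm --moves '[0.002,0,0,0,1,0.002,0,0,0,1]'

```text
clock: 14.1
position: [0.5483, 0.0753, 0.0898]
ee_rot: [-0.0, 0.708, 0.706, 0.0]
contact_force: [0.8, 1.5, -1.9]
width: 0.0084
```

>>> step_arm --moves '[0.002,0,0,0,1,0.002,0,0,0,1]'

```text
clock: 14.3
position: [0.5483, 0.0763, 0.0898]
ee_rot: [-0.0, 0.708, 0.706, 0.0]
contact_force: [0.7, 0.1, -2.5]
width: 0.0089
```

>>> step_arm --moves '[0.002,0,0,0,1,0.002,0,0,0,1]'

```text
clock: 14.5
position: [0.5483, 0.0773, 0.0898]
ee_rot: [-0.0, 0.708, 0.706, 0.0]
contact_force: [-0.5, 1.3, -1.2]
width: 0.0083
```

>>> step_arm --moves '[0.002,0,0,0,1,0.002,0,0,0,1]'

```text
clock: 14.7
position: [0.5483, 0.0783, 0.0898]
ee_rot: [-0.0, 0.708, 0.706, 0.0]
contact_force: [0.1, -0.0, -1.2]
width: 0.0085
```

```bash
python3 -c "
from h import *
f=cam('top');g=cam('scene')
a=cv2.resize(f[200:265,130:265],(800,385),interpolation=2)
b=cv2.resize(g[215:315,340:500],(340,212),interpolation=2)
c=np.zeros((600,800,3),np.uint8); c[:385]=a; c[385:597,:340]=b
cv2.imwrite('pics/j.png',c)
for y in (.222,.226,.230,.234,.238,.242,.246,.250): u=proj('top',(.551,y,.067)); print(y,np.round((np.array(u)-[130,200])*5.926))"
```

```text
0.222 [324. 188.]
0.226 [312. 188.]
0.23 [300. 188.]
0.234 [288. 188.]
0.238 [276. 188.]
0.242 [263. 189.]
0.246 [251. 189.]
0.25 [239. 189.]
```

View pics/j.png

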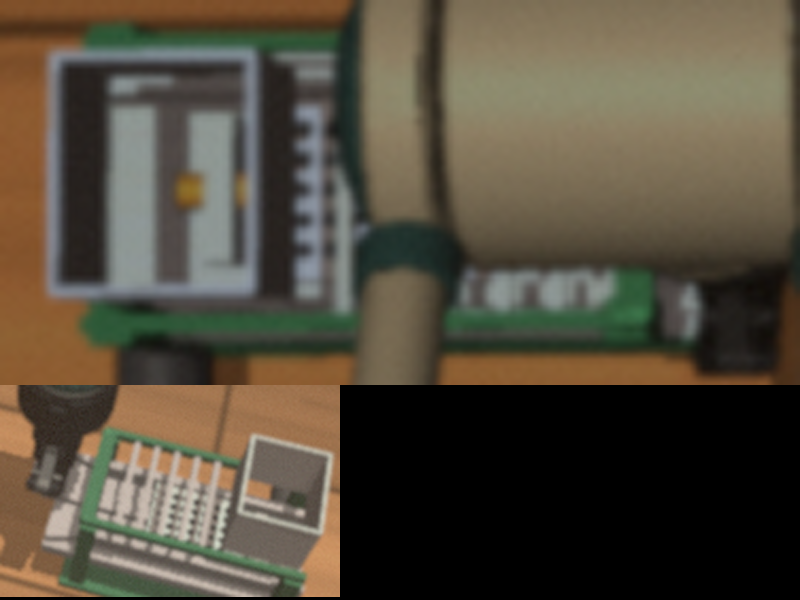

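>>> step_arm --moves '[0.002,0,0,0,1,0.002,0,0,0,1]'

```text
clock: 15.0
position: [0.5483, 0.0793, 0.0898]
ee_rot: [-0.0, 0.708, 0.706, 0.0]
contact_force: [-0.2, 0.1, -1.7]
width: 0.0081
```

>>> step_arm --moves '[0.002,0,0,0,1,0.002,0,0,0,1]'

```text
clock: 15.2
position: [0.5483, 0.0802, 0.0898]
ee_rot: [0.0, 0.708, 0.706, 0.0]
contact_force: [-0.3, -0.6, -2.3]
width: 0.0082
```

>>> step_arm --moves '[0.002,0,0,0,1,0.002,0,0,0,1]'

```text
clock: 15.4
position: [0.5484, 0.0802, 0.0899]
ee_rot: [0.001, 0.708, 0.707, -0.001]
contact_force: [0.5, -5.4, -0.4]
width: 0.0085
```

>>> step_arm --moves '[0.001,0,0,0,1,0.001,0,0,0,1]'

```text
clock: 15.6
position: [0.5485, 0.0803, 0.09]
ee_rot: [0.001, 0.708, 0.707, -0.001]
contact_force: [-0.0, -5.6, -0.9]
width: 0.0084
```

>>> step_arm --moves '[0.001,0,0,0,1,0.001,0,0,0,1,0.001,0,0,0,1,0.001,0,0,0,1,0.001,0,0,0,1]'

```text
clock: 16.1
position: [0.5485, 0.0803, 0.0901]
ee_rot: [0.001, 0.708, 0.707, -0.001]
contact_force: [-1.2, -7.6, 0.6]
width: 0.0083
```

>>> step_arm --moves '[0,0,0.001,0,1,0,0,0.002,0,1,0,0,0.002,0,1]' --force 60

```text
clock: 16.4
position: [0.5487, 0.0802, 0.0893]
ee_rot: [0.001, 0.708, 0.707, -0.001]
contact_force: [-0.2, -9.0, 2.0]
width: 0.0084
```

>>> step_arm --moves '[0,0,0,0,0.7,0,0,0,0,0.6,0,0,0,0,0.45,0,0,0,0,0.35,0,0,0,0,0.35]' --force 20

```text
clock: 16.9
position: [0.5483, 0.0825, 0.0888]
ee_rot: [-0.0, 0.708, 0.706, 0.0]
contact_force: [1.1, -0.1, -0.3]
width: 0.0278
```

>>> step_arm --moves '[0,0,-0.01,0,0.35,0,0,-0.04,0,0.35,0,0,-0.1,0,0.35,0,0,-0.18,0,0.35,0,0,-0.26,0,0.35]'

```text
clock: 17.4
position: [0.5479, 0.0823, 0.2201]
ee_rot: [-0.0, 0.708, 0.706, -0.0]
contact_force: [0.8, 0.3, -0.0]
width: 0.0277
```

>>> step_arm --moves '[-0.1,0,-0.04,0,0.35,-0.2,0,-0.06,0,0.35,-0.3,0,-0.06,0,0.35,-0.4,0,-0.06,0,0.35,-0.48,0,-0.06,0,0.35]'

```text
clock: 17.9
position: [0.5475, -0.16, 0.2496]
ee_rot: [0.001, 0.708, 0.706, 0.0]
contact_force: [0.9, 0.8, 0.0]
width: 0.0275
```

```bash
python3 -c "
from h import *
f=cam('top');g=cam('scene')
a=cv2.resize(f[200:265,150:295],(800,359),interpolation=2)
b=cv2.resize(g[205:315,310:500],(415,240),interpolation=2)
c=np.zeros((600,800,3),np.uint8); c[:359]=a; c[359:599,:415]=b
cv2.imwrite('pics/k.png',c)
go(0,0,0,0)"
```

```text
t 18.0 pos [ 0.5478 -0.1635  0.249 ] yaw -0.47 zdir [ 7.0e-04 -3.4e-03 -1.0e+00] F [1.   0.55 0.37] w 0.0279 q [-0.41  0.27  1.51 -0.    1.36 -0.4 ]
shift frac [ 0.3196 -1.0985  0.496 ] twist -0.0026
```

View pics/k.png

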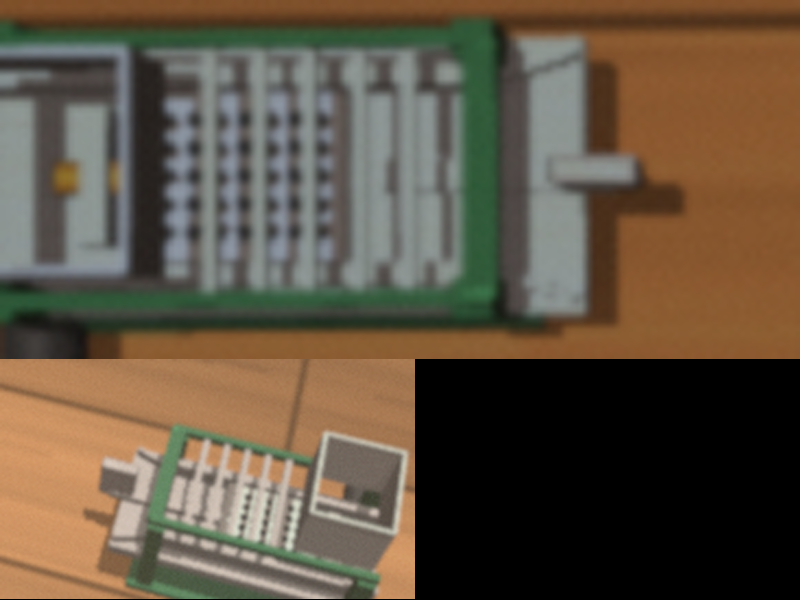

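```bash
python3 -c "
from h import *
q=lambda x,y,z: ray('top',(x+.5)/5.517-.5+150,(y+.5)/5.517-.5+200,z)
print(q(549,170,.105),q(637,170,.105),'plate rear',q(338,180,.074))"
```

```text
[0.55045406 0.09150652 0.105     ] [0.55022084 0.06095793 0.105     ] plate rear [0.54927011 0.16933171 0.074     ]
```

```bash
python3 -c "
from h import *
job.sign_off(); go(0,0,0,0)"
```

```text
the job is handed in; nothing more can be done
the job is handed in; nothing more can be done
```

The screen is home against the back stop and released, the arm is backed off, and the job is handed in at about 18 s on the robot's clock.

- **Slide:** I took the screen by its grip, slid it nose first along the sill and through the flap, and felt the nose meet the set screw. I held about 5 to 9 N there for around a second. The highest push I read along the channel was 9 N, well under 20 N, though readings came only at the end of each move.
- **Flap:** I saw the flap raised once the nose was about 30 mm in. The downward force on the tool then dropped from about 5.5 N to 1.4 N, which is the flap snapping shut. The last pictures look like a shut flap, but its lower edge is hidden under the crossbar, so I could not see it directly.
- **Final position:** The grip position in the last top picture puts the nose within about 1 mm of where it touched the screw. A second estimate, from the plate's rear edge partly hidden by the guard bars, put it about 2.5 mm further in, which is past the contact point, so I trusted the grip.
- **Alignment:** The screen looks flat and in line with the channel, and the gripper touches nothing. I moved no bystander knowingly, but did not check them in a last picture.

The screw was reached about 5 mm beyond the furthest point I had worked out. I put that down to the few millimetres of error in my image estimates.

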